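# Push a reference standard through the spring flap of a draught-screened bay

## Task

Push the small red block along its guide channel into the clear-walled bay: swing the yellow self-closing flap open with one finger and keep it open while the other finger pushes the block through the doorway, so that the block is never used to push the flap open. Leave the block standing well inside with the flap closed behind it. Do not lift or tip the block, and leave the other equipment alone.

Things in the scene. Friction and masses are not known exactly. Their poses are not given: they have to be found in the camera images.
- bay: Fixed open-topped bay on a grey plate, top 6 mm above the table. Origin: doorway centre at table level. x points into the bay (across the table, roughly to the robot's left), y to the left looking in (roughly towards the robot), z up. Plate x -140 to +210, y -64 to +66 mm; x < 0 is an open apron. Door posts at x 0, y -61 and +60, 62 mm high.
- bay_end (a point): Centre of the bay's closed end, on the plate: bay x +204, y 0, z +6 mm. Behind the doorway stand clear walls with a blue top edge, 59 mm above the table, inner faces at bay y -59, y +61 and x +204 mm; no roof.
- channel_start (a point): Open outer end of the block's guide channel, on its centre line and white floor: bay x -140, y -29, z +6 mm. The channel runs straight along bay x through the doorway to x +204, 42 mm wide (y -50 to -8) between two blue curbs 8 mm high, 4 mm thick (left curb y -8 to -4). Left of it the plate is bare and free for a finger.
- flap (a joint): Yellow upright flap in the doorway. 0 = closed, grows to 1.65 rad as it swings into the bay (1.57: along bay x); never swings outwards. A spring shuts it: 0.05 N m when closed, 0.12 at 1.4 rad (2 to 3 N at a finger 20 mm from the hinge). Open above: a finger pointing down can push its outer face and travel on into the bay. Beyond about 0.95 rad it clears the channel.
- flap_hinge (a point): The flap's vertical hinge axis at table level: bay x 0, y +50 mm. Does not move with the flap.
- flap_edge (a point): Middle of the flap's free edge, 97 mm from the hinge axis, 36 mm above the table; turns with the flap (closed: bay x 0, y -47). The panel is 94 mm wide, 4 mm thick, from 15 to 57 mm above the table.
- standard_mid (a point): Centre of the block: red, black ribs, white top with two metal connectors. 34 mm along its x, 36 along y, body 46 mm high (55 with connectors), 0.15 to 0.3 kg. Stands in the channel on the apron, its x nearly along the bay's. Slick foot (friction about 0.3). This point is 23 mm above its underside. The flap can shut behind it only if it is beyond bay x +92 mm.
- adapter_a: Brass coaxial adapter, 20 mm diameter, 27 mm high, standing on the apron's left edge (bay x about -105, y about +48 mm). Leave alone. Origin: underside centre.
- adapter_b: Brass coaxial adapter, 20 mm diameter, 27 mm high, standing on the table to the right of the bay's apron. Leave alone. Origin: underside centre.
- round_standard: Dark round capacitor standard, 80 mm diameter, 75 mm high with terminals on top to 95 mm, to the robot's right. Leave alone. Origin: underside centre.
- hub: Small black hub, 35 x 90 x 18 mm, lying on the table left of the bay. Leave alone. Origin: underside centre.

How it is judged (in metres and radians):
On the way, in this order (a step that is already met when the one before it is completed fails the run):
1. the flap is swung open more than 0.7 rad while the block still waits outside the doorway (value of joint flap above 0.7 rad and x of standard_mid in the frame of bay below -0.012 m), for 0.1 s.
2. the block passes through the doorway while the flap is held open more than 0.7 rad (value of joint flap above 0.7 rad and x of standard_mid in the frame of bay above 0.004 m), for 0.1 s.
At the end, for the whole second after the job is handed in: The block stands upright (within 0.1 rad) in the channel inside the bay, its centre more than 75 mm beyond the doorway, and the flap is closed (under 0.08 rad) (x of standard_mid in the frame of bay between 0.075 and 0.2 m and y of standard_mid in the frame of bay between -0.05 and -0.01 m and z of standard_mid in the frame of bay below 0.035 m and angle between standard_mid's own z axis and vertical below 0.1 rad and value of joint flap below 0.08 rad); the robot touches nothing.
It fails at once if the block is in the doorway while the flap is open less than 0.6 rad (the block is being used to push the flap) (x of standard_mid in the frame of bay between -0.008 and 0.02 m and value of joint flap below 0.6 rad).
It fails at once if the block is lifted more than 8 mm (z of standard_mid in the frame of bay above 0.037 m).
It fails at once if the block is tipped more than 0.35 rad (angle between standard_mid's own z axis and vertical above 0.35 rad).
It fails at once if an adapter, the round standard or the hub is moved more than 15 mm (distance of any of adapter_a, adapter_b, round_standard, hub from where it was at the start of the episode above 0.015 m).
It also fails if it takes over 40 s, if anything falls off the work surface, if the arm or the gripper's body presses on something with over 40 N, if the wrist force passes 120 N, or if a joint passes its speed limit or range.

## Robot

A 7-joint arm with a two-finger parallel gripper is mounted at the origin on the work surface. World frame = base frame: x ahead of the robot, y to its left, z up, the work surface at z = 0. Lengths are in m, angles in degrees, forces in N, time in s.
With the tool pointing down it reaches from about 0.425 to 0.95 m from the base axis. Payload 4.7 kg.
Tool frame: the origin (TCP) lies midway between the tips of the shut fingers; the grasp point (between the pads) lies 19 mm behind it; z points along the fingers, y is the direction in which the jaws open and shut (so a half turn about z gives the same grasp; the last joint's range is limited). The gripper opens to 87 mm and grips with 3 to 60 N. Pads are 19 mm wide; open, the fingers measure 117 mm over their backs; the gripper's body (75 mm by 190 mm) begins 51 mm behind the grasp point.
Start: joints at [68.417, 26.849, -2.785, 87.806, 1.381, 65.374, -4.715], TCP at [0.23, -0.635, 0.223] pointing down, gripper open.
Joint ranges: [-148.3, 148.3], [-19.14, 114.17], [-79.39, 73.82], [5.75, 140.21], [-59.74, 239.74], [12.07, 113.84], [-152.46, 152.46]. Speed limits (degrees/s): [147.25, 147.25, 180, 180, 180, 180, 180].

## Interface

Orientations are given as a 3x3 rotation matrix whose columns are the frame's x, y, z axes.
In Python, from plant import r gives the robot as it stands.
- The arm moves only by the shell command python3 -m pendant 'ROWS'. ROWS is JSON, a list of rows, each an object with "gripper": the opening, from -1 (shut) to 1 (fully open); "offset": the shift along the tool's x, y, z in mm, a list of three; "turn": the turn, a rotation vector about the tool's x, y, z in degrees, a list of three. In form: [{"gripper": gripper, "offset": [dx, dy, dz], "turn": [wx, wy, wz]}, ...]. A call has 1 to 20 rows; each row is the pose to reach, as a shift and turn from the pose commanded when the call began, along the tool's axes at that moment; what a row does not reach only later rows make up. A row lasts 1/12 s, in which the tool goes at most 41.7 mm and 7.16 degrees, less where a joint would pass 70% of its speed; a pose out of reach is approached as far as the arm can. A call with a gripper value outside its range is refused whole. The fingers move at their own pace and stop on an object; the grip force is fixed at half the most. Time passes only in rows, so rows that repeat a pose let the fingers close. It gives the time, the measured TCP pose, the force and the opening at its end, in the units of the state.
- r.get_state(): the state, without advancing time (a new reading comes with each control period).
- r.grab_frame(name): name is "side" or "top" or "wrist"; returns a dict with "img" (384x512x3 uint8, red, green, blue), "depth" (384x512 float32, m along the optical axis (not along the pixel's ray), 0 where there is no reading), "mtx" (3x3 intrinsics, pixels), "camera_from_world" (4x4, takes a point from world to camera coordinates). Camera axes: x right, y down, z forward; pixel columns grow to the right and rows downward; lengths in m; the calibration is good to about 2 mm. A picture is of the moment at which its call begins.
- r.close_job(): hands the job in, once; it reports no verdict.
Trained networks look in a picture, given as the dict that the camera call returned (one of the last four; its "shot" number tells which), for a name from the list of things; names that differ only in an ending like _2 or _b are one class to them, and where a whole thing is asked for, a point or a joint stands for the part that bears it (a point fixed in the world has none). Each returns a list of dicts, best first, with "conf" (0 to 1); they miss things now and then, are a little off and sometimes report something else, mostly with a low value. They report only what shows in the picture. A call takes as long as a camera call.
- r.find_in(picture, target): "at" ([column, row] in pixels, amid what is visible of it).
- r.cut_out(picture, target): "region" (384x512 bool, what is visible of it) and "at" ([column, row] in pixels, amid what is visible of it).
- r.place_of(picture, target): "at" ([column, row] in pixels: a listed point, or the origin of a listed thing).
The state is a dict: "clock": time; "joint_positions": joint angles; "dq": joint speeds; "effort": joint torques, N m; "eef_pos": TCP position; "orientation": TCP orientation; "wrist_force": force on the tool from outside, world axes, zero at the start; "ft_torque": the same for the moment, N m; "finger_gap": opening from 0.0 (shut) to 1.0 (fully open).
Only numpy, scipy, OpenCV 4.12 (cv2) and the standard library are available. Lean on these libraries where they do the work, as an engineer would, in place of code of your own. Each camera call takes 0.05 s, during which the arm holds its last target. There are 200 camera calls.

## Working session

There is one attempt and no reset: what is moved stays moved. The work goes in short steps, Python scripts to look and compute and a shell command to move; the robot and the scene stay as the last step left them, time stands still between calls to the robot, and variables do not carry over. Pictures are saved under pics/ and viewed, about 8 in all and at most 12, crops included, and the job is handed in when it is done.

```bash
mkdir -p pics; ls; cat > h.py <<'E'
import numpy as np, cv2
from plant import r
def ray_z(f,px,z):
    K=f["mtx"];T=np.array(f["camera_from_world"]);R=T[:3,:3];c=-R.T@T[:3,3]
    d=R.T@np.linalg.inv(K)@np.array([px[0],px[1],1.0]);return c+d*(z-c[2])/d[2]
def proj(f,p):
    T=np.array(f["camera_from_world"]);q=T[:3,:3]@np.array(p)+T[:3,3];u=f["mtx"]@q;return u[:2]/u[2]
def save(f,n): cv2.imwrite("pics/"+n,f["img"][:,:,::-1])
E
python3 - <<'E'
from h import *
s=r.get_state();print({k:np.round(s[k],3).tolist() for k in s})
fs={n:r.grab_frame(n) for n in("top","side")}
im=np.vstack([fs["top"]["img"],fs["side"]["img"]]);cv2.imwrite("pics/a.png",cv2.resize(im[:,:,::-1],(400*1,600)))
save(fs["top"],"top.png");save(fs["side"],"side.png")
Z=dict(bay=0,bay_end=.006,channel_start=.006,flap_hinge=0,flap_edge=.036,standard_mid=.029,adapter_a=.006,adapter_b=0,round_standard=0,hub=0)
for n,f in fs.items():
  for k,z in Z.items():
    for o in r.place_of(f,k)[:2]: print(n,k,np.round(o["at"],1),round(o["conf"],2),np.round(ray_z(f,o["at"],z),4))
E
```

```text
pics
{'clock': 0.0, 'joint_positions': [68.418, 26.897, -2.784, 87.876, 1.382, 65.375, -4.716], 'dq': [0.035, 0.045, 0.037, 0.038, 0.034, -0.042, -0.008], 'effort': [-0.001, -50.798, -0.081, -23.615, -0.061, 0.038, 0.0], 'eef_pos': [0.23, -0.634, 0.221], 'orientation': [[0.94, 0.341, -0.001], [0.341, -0.94, 0.002], [-0.0, -0.002, -1.0]], 'wrist_force': [-0.123, 0.334, -0.104], 'ft_torque': [0.039, -0.044, -0.036], 'finger_gap': 0.997}
top bay [228.7 191.5] 0.76 [0.5839 0.0293 0.    ]
top bay_end [149.8 196.1] 0.92 [0.5765 0.2258 0.006 ]
top channel_start [287.  180.5] 0.69 [ 0.6077 -0.1173  0.006 ]
top flap_edge [233.2 173.7] 0.49 [0.6244 0.015  0.036 ]
top standard_mid [247.2 176.9] 0.47 [ 0.6165 -0.0186  0.029 ]
top adapter_a [274.6 210. ] 0.51 [ 0.5347 -0.0845  0.006 ]
top adapter_a [376.8 202.6] 0.37 [ 0.5473 -0.3395  0.006 ]
top adapter_b [274.6 210. ] 0.51 [ 0.5348 -0.0847  0.    ]
top adapter_b [376.8 202.6] 0.37 [ 0.5475 -0.3413  0.    ]
top round_standard [416.  209.6] 0.82 [ 0.5277 -0.4388  0.    ]
top hub [113.3 228.9] 0.76 [0.4969 0.3191 0.    ]
top hub [232.8 213. ] 0.71 [0.5297 0.0201 0.    ]
side bay [349.9 164.1] 0.68 [ 0.5062 -0.4138  0.    ]
side bay [224.9 212.2] 0.63 [0.5772 0.0298 0.    ]
side bay_end [157.9 245.7] 0.66 [0.576  0.2295 0.006 ]
side channel_start [256.9 190.5] 0.63 [ 0.5877 -0.0946  0.006 ]
side flap_hinge [240.2 217.4] 0.66 [0.5342 0.0172 0.    ]
side flap_edge [211.4 191.9] 0.66 [0.6295 0.0285 0.036 ]
side adapter_a [267.  199.4] 0.63 [ 0.5384 -0.0828  0.006 ]
side adapter_a [324.6 166.5] 0.52 [ 0.5438 -0.3362  0.006 ]
side adapter_b [267.  199.4] 0.63 [ 0.5447 -0.0896  0.    ]
side adapter_b [324.6 166.5] 0.52 [ 0.55   -0.3454  0.    ]
side round_standard [349.9 164.5] 0.68 [ 0.5047 -0.4117  0.    ]
side round_standard [257.2 186.7] 0.36 [ 0.6078 -0.1161  0.    ]
side hub [143.9 287. ] 0.58 [0.4934 0.3189 0.    ]
side hub [225.8 206.8] 0.34 [0.5937 0.0122 0.    ]
```

```bash
python3 - <<'E'
from h import *
t=cv2.imread("pics/top.png")[120:270,90:310];cv2.imwrite("pics/c1.png",cv2.resize(t,(792,540),interpolation=cv2.INTER_CUBIC))
t=cv2.imread("pics/side.png");cv2.imwrite("pics/c2.png",cv2.resize(t[120:330,100:380],(800,600),interpolation=cv2.INTER_CUBIC))
E
```

```text
(no output)
```

View pics/c1.png

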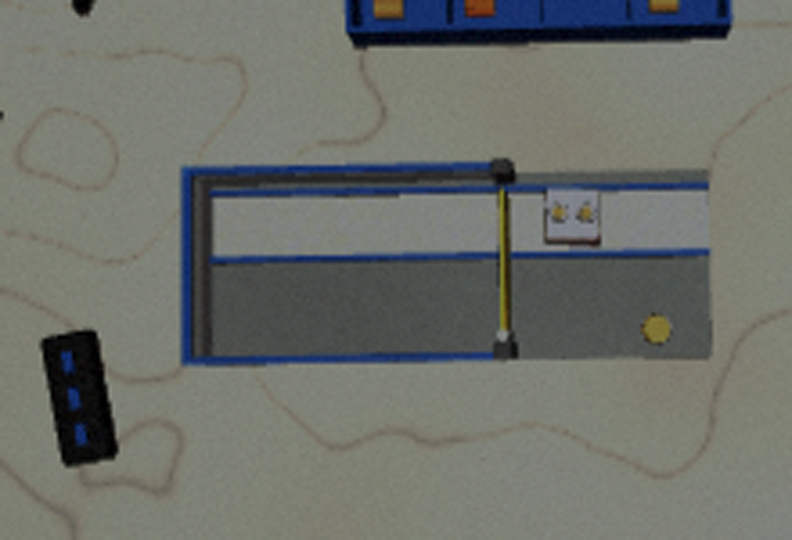

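View pics/c2.png

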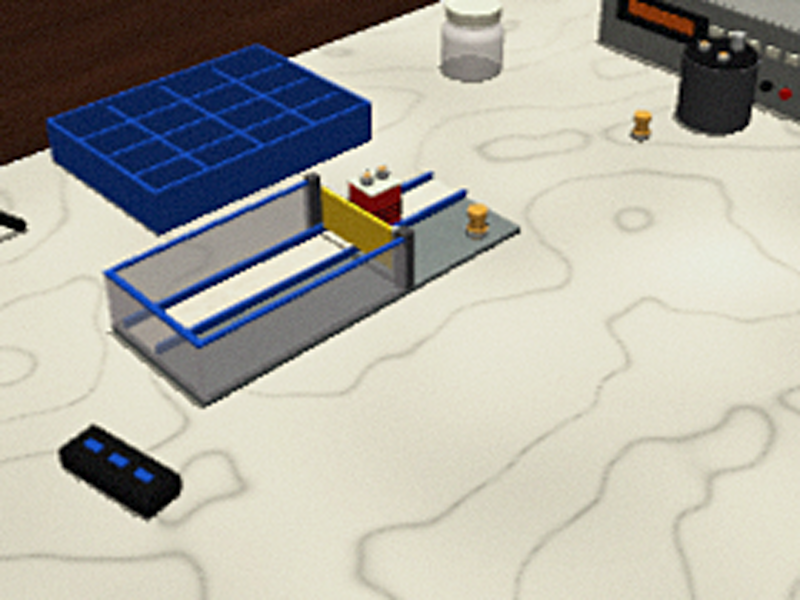

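Top view (crop 3.6x): apron end at column 710, flap seen edge-on at column 503, block top at about 545–600 by 189–238, adapter_a at (656,329). The side view shows the flap closed with the block outside it. I'll fit the bay pose and check it with an overlay.

```bash
cat >> h.py <<'E'
try: O,a=np.load("bay.npy")[:2],np.load("bay.npy")[2]
except Exception: O,a=np.array([.5778,.0222]),np.deg2rad(90.38)
def b2w(x,y,z=0): # mm -> m
    c,s=np.cos(a),np.sin(a);return np.array([O[0]+(c*x-s*y)/1e3,O[1]+(s*x+c*y)/1e3,z/1e3])
def w2b(p):
    c,s=np.cos(a),np.sin(a);d=(np.array(p[:2])-O)*1e3;return np.array([c*d[0]+s*d[1],-s*d[0]+c*d[1]])
E
python3 - <<'E'
from h import *
ims=[]
for n in("top","side"):
    f=r.grab_frame(n);im=f["img"][:,:,::-1].copy();k=4 if n=="top" else 3
    x0,y0,x1,y1=(140,150,300,240) if n=="top" else (120,160,300,280)
    im=cv2.resize(im[y0:y1,x0:x1],None,fx=k,fy=k,interpolation=cv2.INTER_CUBIC)
    def L(*P,c=(0,0,255)):
        q=[(((proj(f,b2w(*p))-[x0,y0]+.5)*k)).astype(int) for p in P];cv2.polylines(im,[np.array(q)],False,c,1)
    L((-140,-64,6),(210,-64,6),(210,66,6),(-140,66,6),(-140,-64,6));L((-140,-8,14),(204,-8,14),c=(0,255,0));L((-140,-50,14),(204,-50,14),c=(0,255,0))
    L((0,50,57),(0,-47,57),c=(255,0,255));L((0,-61,62),(0,-61,6));L((0,60,62),(0,60,6));L((0,61,59),(204,61,59),(204,-59,59),(0,-59,59),c=(0,255,255))
    cv2.imwrite(f"pics/o_{n}.png",im);ims.append(im)
    for o in r.cut_out(f,"standard_mid")[:1]:
        m=o["region"];hsv=cv2.cvtColor(f["img"],cv2.COLOR_RGB2HSV)
        K=f["mtx"];T=np.array(f["camera_from_world"]);v,u=np.nonzero(m&(f["depth"]>0));d=f["depth"][v,u]
        P=(np.linalg.inv(K)@np.stack([u,v,np.ones_like(u)])*d).T;W=(P-T[:3,3])@T[:3,:3]
        B=np.array([[*w2b(w),w[2]*1e3] for w in W]);t=B[(B[:,2]>44)&(B[:,2]<57)]
        print(n,o["conf"],len(B),"top pts",len(t),np.percentile(t,[3,50,97],axis=0).round(1).tolist())
    if n=="top":
        d=f["depth"][100:135,180:300];print("tray camera z",np.percentile(d,[2,50,98]), f["depth"][240,250])
w=max(i.shape[1] for i in ims);cv2.imwrite("pics/o.png",cv2.resize(np.vstack([cv2.copyMakeBorder(i,0,0,0,w-i.shape[1],0) for i in ims]),None,fx=.82,fy=.82))
E
```

```text
top 0.64 218 top pts 171 [[-62.4, -47.6, 49.9], [-45.6, -28.2, 52.6], [-29.0, -13.9, 55.7]]
tray camera z [0.95995798 1.00240815 1.01004729] 0.9856593
side 0.8 279 top pts 114 [[-56.1, -46.7, 45.0], [-35.6, -24.4, 52.0], [-22.1, -14.1, 55.9]]
```

View pics/o.png

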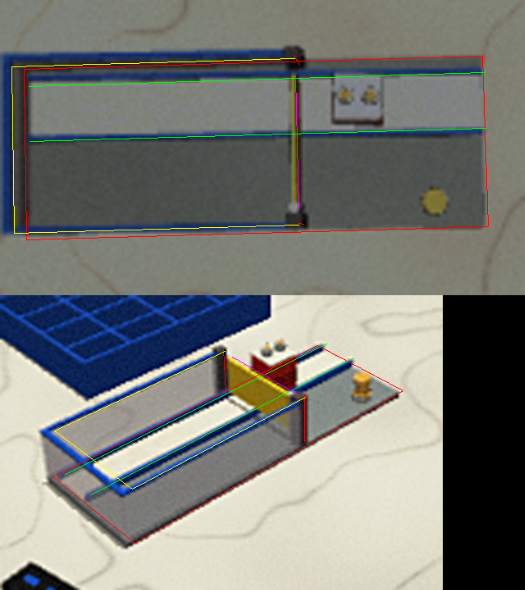

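The overlay sits about 1 px right of the flap, and the bay's closed end is rotated by about 0.8°. I'll correct both and plan the approach. The finger on tool −y takes the flap (F) and the finger on +y pushes the block (P).

```bash
cat >> h.py <<'E'
def plan(*wps):
    """wps: (F,P,z) bay mm -> rows relative to present pose"""
    s=r.get_state();p=np.array(s["eef_pos"]);R=np.array(s["orientation"])
    print("clk",round(s["clock"],2),"tcp bay",w2b(p).round(1),round(p[2]*1e3,1),"gap",round(s["finger_gap"],3),"F",np.round(s["wrist_force"],1))
    yaw0=np.arctan2(R[1,1],R[0,1])
    d=np.array([R[0,1],R[1,1]]);h=(s["finger_gap"]*87+15)/2000
    print("now F",w2b(p[:2]-d*h).round(1),"P",w2b(p[:2]+d*h).round(1),"tilt",np.round(R[:2,2],4))
    for F,P,z in wps:
        F,P=np.array(F,float),np.array(P,float);m=b2w(*(F+P)/2,z);off=R.T@(m-p)*1e3
        v=P-F;yaw=np.arctan2(v[1],v[0])+a;w=-np.rad2deg((yaw-yaw0+np.pi)%(2*np.pi)-np.pi)
        g=(np.hypot(*v)-15)/87*2-1
        print(F,P,z,"-> off",off.round(1),"turn z",round(w,1),"grip",round(g,2))
E
python3 - <<'E'
import numpy as np;np.save("bay.npy",[.5795,.0245,np.deg2rad(89.6)])
from h import *
f=r.grab_frame("top")
for k,p in dict(origin_end=(204,61,59),e2=(204,-59,59),ap=(-140,-64,6),ap2=(-140,66,6),e3=(0,-47,57)).items(): print(k,proj(f,b2w(*p)).round(1))
plan(((-34,25),(-120.5,-29),200),((-34,25),(-120.5,-29),80))
E
```

```text
origin_end [142.6 218.8]
e2 [142.6 168.1]
ap [286.1 166.7]
ap2 [287.1 218.6]
e3 [228.8 171.9]
clk 1.35 tcp bay [-661.5  344.8] 222.6 gap 1.001 F [-0.5  0.2  0.3]
now F [-613.6  362.5] P [-709.4  327.1] tilt [ 0.0001 -0.0001]
[-34.  25.] [-120.5  -29. ] 200 -> off [ 528.2 -427.4   22.6] turn z -11.6 grip 1.0
[-34.  25.] [-120.5  -29. ] 80 -> off [ 528.2 -427.4  142.6] turn z -11.6 grip 1.0
```

```bash
python3 -m pendant '[{"gripper":1,"offset":[264,-214,10],"turn":[0,0,-6]},{"gripper":1,"offset":[264,-214,10],"turn":[0,0,-6]},{"gripper":1,"offset":[264,-214,10],"turn":[0,0,-6]},{"gripper":1,"offset":[264,-214,10],"turn":[0,0,-6]},{"gripper":1,"offset":[264,-214,10],"turn":[0,0,-6]},{"gripper":1,"offset":[264,-214,10],"turn":[0,0,-6]},{"gripper":1,"offset":[264,-214,10],"turn":[0,0,-6]},{"gripper":1,"offset":[264,-214,10],"turn":[0,0,-6]},{"gripper":1,"offset":[528,-427,20],"turn":[0,0,-11.6]},{"gripper":1,"offset":[528,-427,20],"turn":[0,0,-11.6]},{"gripper":1,"offset":[528,-427,20],"turn":[0,0,-11.6]},{"gripper":1,"offset":[528,-427,20],"turn":[0,0,-11.6]},{"gripper":1,"offset":[528,-427,20],"turn":[0,0,-11.6]},{"gripper":1,"offset":[528,-427,20],"turn":[0,0,-11.6]},{"gripper":1,"offset":[528,-427,20],"turn":[0,0,-11.6]},{"gripper":1,"offset":[528,-427,20],"turn":[0,0,-11.6]},{"gripper":1,"offset":[528,-427,20],"turn":[0,0,-11.6]},{"gripper":1,"offset":[528,-427,20],"turn":[0,0,-11.6]}]' && python3 - <<'E'
from h import *
plan(((-34,25),(-120.5,-29),200),((-34,25),(-120.5,-29),110),((-34,25),(-120.5,-29),22))
f=r.grab_frame("wrist");im=f["img"][:,:,::-1].copy()
for P,c in (([(0,50,57),(0,-47,57)],(255,0,255)),([(-140,-8,14),(0,-8,14)],(0,255,0)),([(-140,-50,14),(0,-50,14)],(0,255,0)),([(-140,-64,6),(-140,66,6)],(0,0,255)),([(0,61,59),(204,61,59),(204,-59,59),(0,-59,59)],(0,255,255)),([(-64.7,-47,52),(-30.7,-47,52),(-30.7,-11,52),(-64.7,-11,52)],(255,255,0))):
    cv2.polylines(im,[np.array([proj(f,b2w(*p)) for p in P]).astype(int)],False,c,1)
cv2.imwrite("pics/w1.png",im)
E
```

```text
clock: 2.85
eef_pos: [0.5826, -0.0478, 0.2026]
orientation: [[0.848, 0.53, 0.001], [0.53, -0.848, 0.003], [0.002, -0.002, -1.0]]
wrist_force: [0.1, -0.5, -0.6]
finger_gap: 1.002
clk 2.85 tcp bay [-72.2  -3.6] 202.6 gap 1.002 F [ 0.1 -0.5 -0.6]
now F [-29.1  23.8] P [-115.4  -30.9] tilt [0.0012 0.0027]
[-34.  25.] [-120.5  -29. ] 200 -> off [-4.   3.4  2.6] turn z 0.4 grip 1.0
[-34.  25.] [-120.5  -29. ] 110 -> off [-4.2  3.5 92.6] turn z 0.4 grip 1.0
[-34.  25.] [-120.5  -29. ] 22 -> off [ -4.5   3.7 180.6] turn z 0.4 grip 1.0
```

View pics/w1.png

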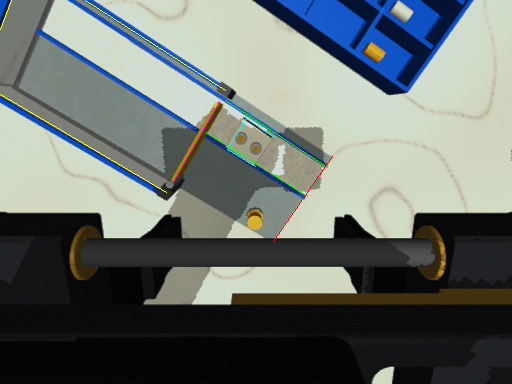

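The overlay lands on the flap, channel and block (block centre at bay x about -48). I'll descend, then read the pose again.

```bash
python3 -m pendant '[{"gripper":1,"offset":[-4,4,40],"turn":[0,0,0.4]},{"gripper":1,"offset":[-4,4,80],"turn":[0,0,0.4]},{"gripper":1,"offset":[-4,4,115],"turn":[0,0,0.4]},{"gripper":1,"offset":[-4,4,145],"turn":[0,0,0.4]},{"gripper":1,"offset":[-4,4,165],"turn":[0,0,0.4]},{"gripper":1,"offset":[-4,4,180],"turn":[0,0,0.4]},{"gripper":1,"offset":[-4,4,180],"turn":[0,0,0.4]},{"gripper":1,"offset":[-4,4,180],"turn":[0,0,0.4]}]' && python3 - <<'E'
from h import *
plan(((13,25),(-73.5,-29),22),((20,25),(-66.5,-29),22),((60,25),(-26.5,-29),22))
E
```

```text
clock: 3.57
eef_pos: [0.5787, -0.0608, 0.0222]
orientation: [[0.857, 0.515, -0.002], [0.515, -0.857, -0.001], [-0.002, 0.0, -1.0]]
wrist_force: [-0.1, -0.3, -0.1]
finger_gap: 1.004
clk 3.57 tcp bay [-85.3   0.2] 22.2 gap 1.004 F [-0.1 -0.3 -0.1]
now F [-41.6  26.8] P [-129.   -26.5] tilt [-0.0018 -0.0011]
[13. 25.] [-73.5 -29. ] 22 -> off [ 30.5 -45.9   0.2] turn z -0.6 grip 1.0
[20. 25.] [-66.5 -29. ] 22 -> off [ 34.2 -51.8   0.1] turn z -0.6 grip 1.0
[60. 25.] [-26.5 -29. ] 22 -> off [ 55.  -86.    0.1] turn z -0.6 grip 1.0
```

```bash
python3 -m pendant '[{"gripper":1,"offset":[4,-6,0],"turn":[0,0,-0.6]},{"gripper":1,"offset":[8,-12,0],"turn":[0,0,-0.6]},{"gripper":1,"offset":[12,-18,0],"turn":[0,0,-0.6]},{"gripper":1,"offset":[16,-24,0],"turn":[0,0,-0.6]},{"gripper":1,"offset":[19,-29,0],"turn":[0,0,-0.6]},{"gripper":1,"offset":[22,-34,0],"turn":[0,0,-0.6]},{"gripper":1,"offset":[25,-38,0],"turn":[0,0,-0.6]},{"gripper":1,"offset":[28,-42,0],"turn":[0,0,-0.6]},{"gripper":1,"offset":[30.5,-46,0],"turn":[0,0,-0.6]},{"gripper":1,"offset":[30.5,-46,0],"turn":[0,0,-0.6]},{"gripper":1,"offset":[30.5,-46,0],"turn":[0,0,-0.6]}]' && python3 - <<'E'
from h import *
plan(((20,25),(-66.5,-29),22),((48,25),(-38.5,-29),22),((60,25),(-26.5,-29),22))
f=r.grab_frame("side");cv2.imwrite("pics/s1.png",cv2.resize(f["img"][150:290,120:310,::-1],(760,560),interpolation=cv2.INTER_CUBIC))
E
```

```text
clock: 4.48
eef_pos: [0.5825, -0.0042, 0.0226]
orientation: [[0.851, 0.526, 0.001], [0.526, -0.851, -0.001], [0.0, 0.001, -1.0]]
wrist_force: [1.5, -4.0, -0.0]
finger_gap: 1.001
clk 4.48 tcp bay [-28.7  -3.2] 22.6 gap 1.001 F [ 1.5 -4.  -0. ]
now F [14.6 23.9] P [-71.9 -30.4] tilt [ 0.001  -0.0008]
[20. 25.] [-66.5 -29. ] 22 -> off [ 1.8 -5.2  0.6] turn z 0.1 grip 1.0
[48. 25.] [-38.5 -29. ] 22 -> off [ 16.7 -29.    0.6] turn z 0.1 grip 1.0
[60. 25.] [-26.5 -29. ] 22 -> off [ 23.1 -39.1   0.6] turn z 0.1 grip 1.0
```

View pics/s1.png

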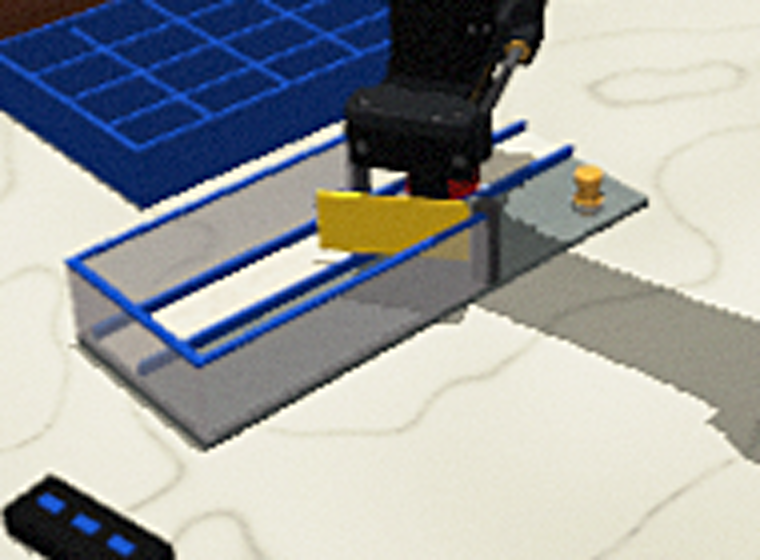

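The side view shows the flap swung well open (free edge at about crop (318,220)) by the near finger, with the red block still waiting outside. I'll go on, moving F further in while P starts the block.

```bash
python3 - <<'E'
from h import *
f=r.grab_frame("side");e=w2b(ray_z(f,(120+318/4-.5,150+220/4-.5),.036));print("edge",e,"theta",np.arctan2(e[0],50-e[1]))
E
python3 -m pendant '[{"gripper":1,"offset":[2,-5,0],"turn":[0,0,0]},{"gripper":1,"offset":[5,-10,0],"turn":[0,0,0]},{"gripper":1,"offset":[8,-15,0],"turn":[0,0,0]},{"gripper":1,"offset":[11,-20,0],"turn":[0,0,0]},{"gripper":1,"offset":[14,-25,0],"turn":[0,0,0]},{"gripper":1,"offset":[17,-29,0],"turn":[0,0,0]},{"gripper":1,"offset":[17,-29,0],"turn":[0,0,0]},{"gripper":1,"offset":[17,-29,0],"turn":[0,0,0]}]' && python3 - <<'E'
from h import *
plan(((60,25),(-26.5,-29),22),((70,26),(0,-29),22),((75,27),(20,-29),22),((78,28),(45,-29),22),((78,28),(60,-29),22),((78,28),(73,-29),22))
f=r.grab_frame("side");cv2.imwrite("pics/s2.png",cv2.resize(f["img"][150:290,120:310,::-1],(760,560),interpolation=cv2.INTER_CUBIC))
E
```

```text
edge [ 62.97712055 -26.10610738] theta 0.691280432948373
clock: 5.25
eef_pos: [0.5816, 0.0319, 0.0227]
orientation: [[0.85, 0.527, 0.001], [0.527, -0.85, 0.002], [0.002, -0.001, -1.0]]
wrist_force: [2.8, 1.0, 0.7]
finger_gap: 0.999
clk 5.25 tcp bay [ 7.4 -2. ] 22.7 gap 0.999 F [2.8 1.  0.7]
now F [50.6 25.1] P [-35.7 -29.1] tilt [0.0011 0.002 ]
[60. 25.] [-26.5 -29. ] 22 -> off [ 5.  -7.9  0.8] turn z 0.2 grip 1.0
[70. 26.] [  0. -29.] 22 -> off [ 14.3 -23.6   0.8] turn z -6.0 grip 0.7
[75. 27.] [ 20. -29.] 22 -> off [ 20.5 -34.5   0.8] turn z -13.3 grip 0.46
[78. 28.] [ 45. -29.] 22 -> off [ 27.5 -46.6   0.8] turn z -27.8 grip 0.17
[78. 28.] [ 60. -29.] 22 -> off [ 31.5 -52.9   0.9] turn z -40.3 grip 0.03
[78. 28.] [ 73. -29.] 22 -> off [ 35.  -58.4   0.9] turn z -52.8 grip -0.03
```

View pics/s2.png

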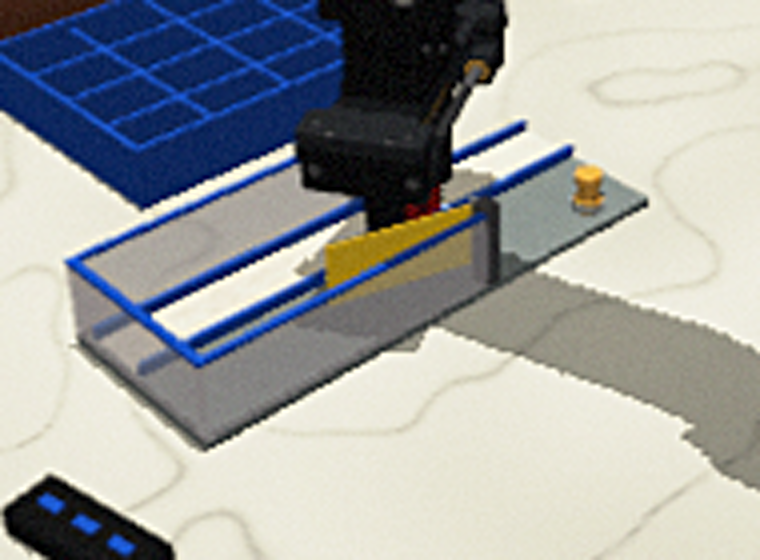

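Flap now about 1.2 rad (edge at crop (328,275)) and the block is just short of the doorway. Next P catches up with F: I turn the gripper about F and narrow it at the same time.

```bash
python3 -m pendant '[{"gripper":1,"offset":[3,-4,0],"turn":[0,0,0]},{"gripper":1,"offset":[5,-8,0],"turn":[0,0,0]},{"gripper":0.92,"offset":[7.5,-12,0],"turn":[0,0,-1.5]},{"gripper":0.85,"offset":[10,-16,0],"turn":[0,0,-3]},{"gripper":0.77,"offset":[12,-20,0],"turn":[0,0,-4.5]},{"gripper":0.7,"offset":[14,-24,0],"turn":[0,0,-6]},{"gripper":0.64,"offset":[16,-26.5,0],"turn":[0,0,-8]},{"gripper":0.58,"offset":[17.5,-29,0],"turn":[0,0,-10]},{"gripper":0.52,"offset":[19,-32,0],"turn":[0,0,-11.5]},{"gripper":0.46,"offset":[20.5,-34.5,0],"turn":[0,0,-13.5]},{"gripper":0.46,"offset":[20.5,-34.5,0],"turn":[0,0,-13.5]},{"gripper":0.46,"offset":[20.5,-34.5,0],"turn":[0,0,-13.5]}]' && python3 - <<'E'
from h import *
plan(((75,27),(20,-29),22),((76,27.5),(33,-29),22),((78,28),(45,-29),22),((78,28),(60,-29),22),((78,28),(73,-29),22))
f=r.grab_frame("side");cv2.imwrite("pics/s3.png",cv2.resize(f["img"][150:290,120:310,::-1],(760,560),interpolation=cv2.INTER_CUBIC))
E
```

```text
clock: 6.3
eef_pos: [0.5805, 0.071, 0.0225]
orientation: [[0.704, 0.71, 0.0], [0.71, -0.704, 0.001], [0.001, -0.001, -1.0]]
wrist_force: [2.3, 0.7, 0.4]
finger_gap: 0.736
clk 6.3 tcp bay [46.5 -0.7] 22.5 gap 0.736 F [2.3 0.7 0.4]
now F [74.1 27.6] P [ 18.9 -28.9] tilt [0.0002 0.0011]
[75. 27.] [ 20. -29.] 22 -> off [ 0.9 -0.4  0.5] turn z 0.1 grip 0.46
[76.  27.5] [ 33. -29.] 22 -> off [ 5.8 -5.5  0.5] turn z -7.1 grip 0.29
[78. 28.] [ 45. -29.] 22 -> off [ 10.6 -10.6   0.5] turn z -14.3 grip 0.17
[78. 28.] [ 60. -29.] 22 -> off [ 16.  -15.8   0.6] turn z -26.8 grip 0.03
[78. 28.] [ 73. -29.] 22 -> off [ 20.6 -20.4   0.6] turn z -39.3 grip -0.03
```

View pics/s3.png

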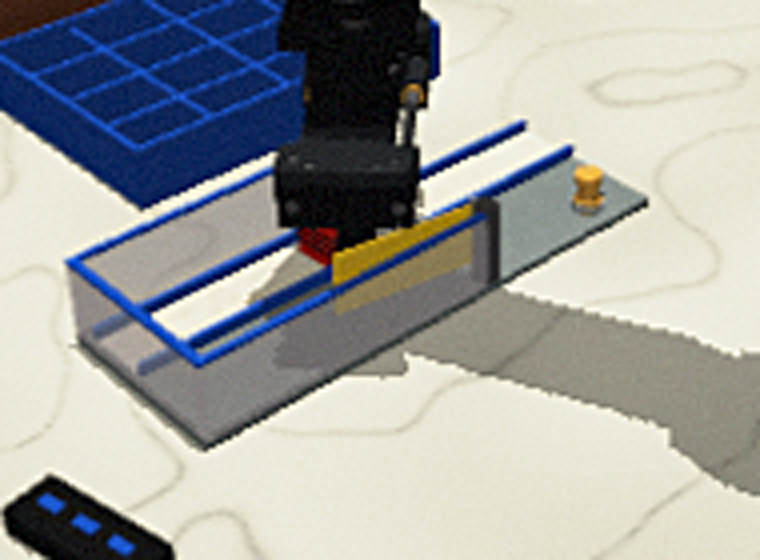

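The block (red, at about crop (318,243)) is through the doorway and the finger holds the flap at about 1.4 rad. I'll continue to the final push.

```bash
python3 -m pendant '[{"gripper":0.4,"offset":[2,-2,0],"turn":[0,0,-2.5]},{"gripper":0.34,"offset":[4,-4,0],"turn":[0,0,-5]},{"gripper":0.29,"offset":[5.8,-5.5,0],"turn":[0,0,-7]},{"gripper":0.25,"offset":[7.5,-7.5,0],"turn":[0,0,-9.5]},{"gripper":0.21,"offset":[9,-9,0],"turn":[0,0,-12]},{"gripper":0.17,"offset":[10.6,-10.6,0],"turn":[0,0,-14.5]},{"gripper":0.13,"offset":[12.5,-12.5,0],"turn":[0,0,-18.5]},{"gripper":0.08,"offset":[14,-14,0],"turn":[0,0,-22.5]},{"gripper":0.03,"offset":[16,-16,0],"turn":[0,0,-27]},{"gripper":0.01,"offset":[17.5,-17.5,0],"turn":[0,0,-31]},{"gripper":-0.01,"offset":[19,-19,0],"turn":[0,0,-35]},{"gripper":-0.03,"offset":[20.5,-20.5,0],"turn":[0,0,-39]},{"gripper":-0.03,"offset":[22,-22,0],"turn":[0,0,-43]},{"gripper":-0.03,"offset":[23.5,-23.5,0],"turn":[0,0,-47]},{"gripper":-0.03,"offset":[25,-24.5,0],"turn":[0,0,-51]},{"gripper":-0.03,"offset":[25,-24.5,0],"turn":[0,0,-51]},{"gripper":-0.03,"offset":[25,-24.5,0],"turn":[0,0,-51]}]' && python3 - <<'E'
from h import *
plan(((78,28),(85,-29),22),((78,28),(95,-29),22))
for n in("top","side"):
    f=r.grab_frame(n)
    for o in r.place_of(f,"standard_mid")[:1]: print(n,o["conf"],w2b(ray_z(f,o["at"],.029)))
cv2.imwrite("pics/s4.png",cv2.resize(f["img"][150:290,120:310,::-1],(760,560),interpolation=cv2.INTER_CUBIC))
E
```

```text
clock: 7.77
eef_pos: [0.5806, 0.1056, 0.0226]
orientation: [[-0.107, 0.994, -0.0], [0.994, 0.107, 0.001], [0.001, 0.0, -1.0]]
wrist_force: [1.1, 0.1, 0.5]
finger_gap: 0.484
clk 7.77 tcp bay [81.1 -0.6] 22.6 gap 0.484 F [1.1 0.1 0.5]
now F [77.9 27.8] P [ 84.4 -28.9] tilt [-0.0001  0.0008]
[78. 28.] [ 85. -29.] 22 -> off [ 0.4 -0.   0.6] turn z -0.5 grip -0.02
[78. 28.] [ 95. -29.] 22 -> off [5.3 0.6 0.6] turn z -10.1 grip 0.02
side 0.91 [110.81656177 -29.75232084]
```

View pics/s4.png

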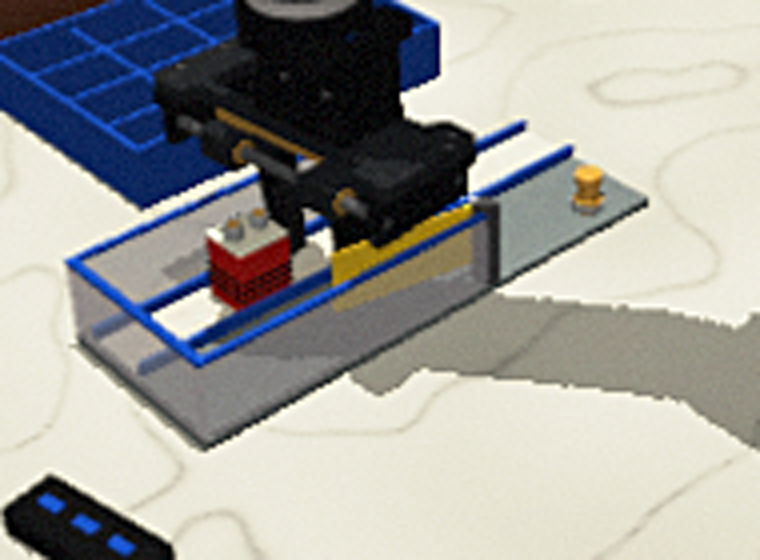

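The block stands upright at bay x about 111 mm, beyond the 92 mm needed. I'll back the fingers off 8 mm and lift straight out.

```bash
python3 -m pendant '[{"gripper":-0.03,"offset":[-4,0,0],"turn":[0,0,0]},{"gripper":-0.03,"offset":[-8,0,0],"turn":[0,0,0]},{"gripper":-0.03,"offset":[-8,0,-5],"turn":[0,0,0]},{"gripper":-0.03,"offset":[-8,0,-20],"turn":[0,0,0]},{"gripper":-0.03,"offset":[-8,0,-45],"turn":[0,0,0]},{"gripper":-0.03,"offset":[-8,0,-80],"turn":[0,0,0]},{"gripper":-0.03,"offset":[-8,0,-120],"turn":[0,0,0]},{"gripper":-0.03,"offset":[-8,0,-160],"turn":[0,0,0]},{"gripper":-0.03,"offset":[-8,0,-200],"turn":[0,0,0]},{"gripper":-0.03,"offset":[-8,0,-200],"turn":[0,0,0]},{"gripper":-0.03,"offset":[-8,0,-200],"turn":[0,0,0]},{"gripper":-0.03,"offset":[-8,0,-200],"turn":[0,0,0]},{"gripper":-0.03,"offset":[-8,0,-200],"turn":[0,0,0]},{"gripper":-0.03,"offset":[-8,0,-200],"turn":[0,0,0]},{"gripper":-0.03,"offset":[-8,0,-200],"turn":[0,0,0]},{"gripper":-0.03,"offset":[-8,0,-200],"turn":[0,0,0]},{"gripper":-0.03,"offset":[-8,0,-200],"turn":[0,0,0]},{"gripper":-0.03,"offset":[-8,0,-200],"turn":[0,0,0]}]' && python3 - <<'E'
from h import *
f=r.grab_frame("side")
for k,z in(("standard_mid",.029),("flap_edge",.036),("adapter_a",.006),("hub",0)):
    for o in r.place_of(f,k)[:1]: print(k,o["conf"],w2b(ray_z(f,o["at"],z)))
cv2.imwrite("pics/s5.png",cv2.resize(f["img"][150:290,120:310,::-1],(760,560),interpolation=cv2.INTER_CUBIC))
E
```

```text
clock: 9.47
eef_pos: [0.5814, 0.0973, 0.2222]
orientation: [[-0.109, 0.994, -0.001], [0.994, 0.109, -0.0], [0.0, -0.001, -1.0]]
wrist_force: [-0.2, -0.2, 0.0]
finger_gap: 0.481
standard_mid 0.61 [110.45246836 -32.24734038]
flap_edge 0.6 [  5.25814723 -46.86300127]
adapter_a 0.63 [-358.32611367   27.38800511]
hub 0.87 [296.10822566  85.22590892]
```

View pics/s5.png

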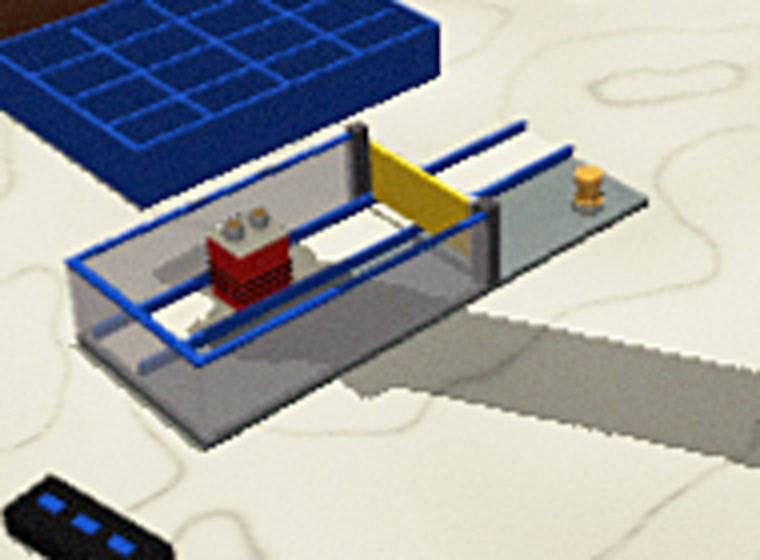

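The flap is shut against the far post at about crop (360,160), the block is upright in the channel, and the gripper is well clear. The closed-flap reading at the start had the same 4–5 mm bias. I'll wait a moment and hand in.

```bash
python3 -m pendant '[{"gripper":-0.03,"offset":[0,0,0],"turn":[0,0,0]},{"gripper":-0.03,"offset":[0,0,0],"turn":[0,0,0]},{"gripper":-0.03,"offset":[0,0,0],"turn":[0,0,0]},{"gripper":-0.03,"offset":[0,0,0],"turn":[0,0,0]},{"gripper":-0.03,"offset":[0,0,0],"turn":[0,0,0]},{"gripper":-0.03,"offset":[0,0,0],"turn":[0,0,0]}]' && python3 - <<'E'
from h import *
f=r.grab_frame("side")
for o in r.place_of(f,"flap_edge")[:1]: print(o["conf"],w2b(ray_z(f,o["at"],.036)))
print(r.close_job())
E
```

```text
clock: 10.22
eef_pos: [0.5816, 0.0972, 0.2226]
orientation: [[-0.109, 0.994, 0.0], [0.994, 0.109, -0.0], [-0.0, 0.0, -1.0]]
wrist_force: [0.5, 0.2, -0.1]
finger_gap: 0.484
0.79 [  7.84144454 -42.1432361 ]
the job is handed in; nothing more can be done
None
```

The block is inside the bay with the flap shut behind it, and the job was handed in at about 10 s on the robot's clock. No verdict is reported.

**What I did:** One finger swung the flap open and held it at about 1.2–1.4 rad while the other finger pushed the block through the doorway. I then turned and narrowed the gripper so the pushing finger caught up with the flap finger. After that I backed off 8 mm and lifted straight out.

**Last checks:**
- **Block:** it looks upright in the channel at bay x about 110 mm, y about -30 to -32 mm.
- **Gripper:** it is about 0.2 m up, with wrist force near zero.
- **Flap:** it looks shut in the last picture. The network put the free edge at bay x 5 mm, then 8 mm after the final wait. Read at face value, the second is about 0.085 rad, just over the 0.08 limit. The same side-camera reading was already about 4 mm off with the flap closed at the start, so I put this down to measurement error, but I did not confirm it another way.
- **Other equipment:** adapter_a and the hub look undisturbed in the last picture. The final network reading for adapter_a was wrong: it matched adapter_b instead. I did not re-measure adapter_b or the round standard; only the raised arm passed near them.
- **Order of steps:** just before the block started moving, my picture reading of the flap was about 0.69 rad, so step 1 was met as the push began. That timing comes from finger positions and was not measured directly.

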